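# Eject the imaging-plate carrier and stop it in the chute

## Robot

A 6-joint arm with a two-finger parallel gripper is mounted at the origin on a cart in front of the work surface, level with it; the furniture and walls round the work are solid. World frame = base frame: x ahead of the robot, y to its left, z up, the work surface at z = 0. Lengths are in m, angles in rad, forces in N, time in s.
With the tool pointing down it reaches from about 0.3 to 0.825 m from the base axis. Payload 5.4 kg.
Tool frame: the origin (TCP) lies between the finger pads; the fingertips stand 19 mm ahead of it and the grasp point (between the pads) is the TCP; z points along the fingers, y is the line along which they close (so a half turn about z gives the same grasp; the last joint's range is limited). The gripper opens to 92 mm and grips with 3 to 60 N. Pads are 20 mm wide; open, the fingers measure 128 mm over their backs; the gripper's body (75 mm by 189 mm) begins 69 mm behind the grasp point.
Start: joints at [0.931, 0.158, 1.597, -0, 1.386, -0.21], TCP at [0.24, 0.523, 0.234] pointing down, gripper open.
Joint ranges: [-2.91, 2.91], [-0.94, 2.29], [0.18, 2.7], [-1.29, 4.43], [0.17, 2.64], [-3, 3]. Speed limits (rad/s): [2.57, 2.57, 3.14, 3.14, 3.14, 3.14].

## Interface

Orientations are given as [roll, pitch, yaw] about the fixed x, y, z axes, in that order (R = Rz(yaw) Ry(pitch) Rx(roll)).
In Python, from workcell import r, eyes gives the robot as it stands.
- The arm moves only by the tool apply_moves, never from a script. Its argument "plan" is a list of rows, each an object with "grip": the gripper command: -1 is shut, 1 is fully open, values between are in proportion; "travel": the shift along the tool's x, y, z in units of 0.3 m (1.0 is 0.3 m), a list of three; "yaw": the turn about the tool's z in units of pi/4 rad (1.0 is pi/4 rad). In form: [{"grip": grip, "travel": [tx, ty, tz], "yaw": yaw}, ...]. A call has 1 to 5 rows; each row is the pose to reach, as a shift and turn from the pose commanded when the call began, along the tool's axes at that moment; what a row does not reach only later rows make up. A row lasts 1/12 s, in which the tool goes at most 41.7 mm and 7.16 degrees, less where a joint would pass 70% of its speed; a pose out of reach is approached as far as the arm can. A call with a number of a shift or a turn outside -1 to 1 is refused whole. A call with a gripper value outside its range is refused whole. The fingers move at their own pace and stop on an object; the grip force is fixed at half the most. Time passes only in rows, so rows that repeat a pose let the fingers close. It gives the time, the measured TCP pose, the force, the opening and the grip force at its end, in the units of the state.
- r.observe(): the state, without advancing time (a new reading comes with each control period).
- eyes.capture(name): name is "side" or "top"; returns the picture (384x512x3 uint8, blue, green, red); there is no depth.
- eyes.camera_model(name): a dict with "camera_matrix" (3x3 intrinsics, pixels), "rvec" (rotation vector, rad) and "tvec" (3), from world to camera coordinates, as OpenCV has them. Camera axes: x right, y down, z forward; pixel columns grow to the right and rows downward; lengths in m; the calibration is good to about 2 mm. A picture is of the moment at which its call begins. camera_model takes no time and is no camera call.
- r.hand_in(): hands the job in; it is judged then, once.
The state is a dict: "time": time; "q": joint angles; "joint_vel": joint speeds; "joint_efforts": joint torques, N m; "tcp_pos": TCP position; "ee_rot": TCP orientation; "contact_force": force on the tool from outside, world axes, zero at the start; "wrist_torque": the same for the moment, N m; "finger_gap": finger opening in m; "gripper_force": force on a finger pad.
Only numpy, scipy, OpenCV 4.12 (cv2) and the standard library are available. Lean on these libraries where they do the work, as an engineer would, in place of code of your own. Each camera call takes 0.05 s, during which the arm holds its last target. There are 200 camera calls.

## Task

The scanned imaging plate has to come out of the desktop plate scanner without shooting onto the worktop: slide the cover of the eject key all the way back towards the housing, then press the eject key down with one finger of the open gripper while the other finger stands in the exit chute in front of the black plate carrier, so that it pops out against that finger and stops there. Do not grip or lift the carrier, and leave the things standing around the scanner where they are. Finish like that, still holding: one finger keeping the key down, the other keeping the carrier stopped in the chute.

Things in the scene. Friction and masses are not known exactly. Their poses are not given: they have to be found in the camera images.
- scanner: White imaging-plate scanner, fixed. Origin on the worktop midway between eject key (right) and exit chute (left); x points back to the tall housing (x 65 to 165 mm, y -60 to 60, 122 high), y left, z up. Low front: x -48 to 65, y -53 to 53 mm. Key lane: y -47 to -2 mm, deck 30 mm high, between two rails (y -52 to -47 and -2 to 2 mm) with tops at 47 mm. Nothing stands above the low front.
- stop_spot (a point): Point on the chute floor (scanner frame 0, 24, 26.5 mm) where the stopping finger can stand, 48 mm to the left (+y) of the key's middle; axes as the scanner's. The fully pressed key's top is 7.5 mm higher than this point: a second fingertip at that height clears the floor and stands before the carrier's nose.
- chute_end (a point): Middle of the chute floor's open lower end (scanner frame -47, 24, 14 mm). The aluminium floor is 44 mm wide (scanner y 2 to 46 mm), slopes down 15 degrees towards scanner -x; its left cheek is 19 mm high. From scanner x = 22 mm on back, lips reach 3.5 mm over both sides of the carrier (tops 54 to 67 mm above the worktop). Axes as the scanner's.
- key_top (a point): Middle of the top of the eject key (scanner frame 0, -24, 44 mm when up); moves with the key. Grey pad, 32 mm along x by 36 mm along y, hidden under the cover at the start.
- eject_key (a joint): How far the key is pressed, m: 0 up, 0.010 at its stop. Spring return, 2 N at first, 5 N at the stop, and up to 1 N of friction. A steel gate bar across the chute sinks with it; at about 0.008 it frees the carrier and the ejector spring (2.5 N, following for 45 mm) drives it down the chute at once. With no finger in the way it is off the chute in a fraction of a second.
- cover_ridge (a point): Middle of the push ridge of the key cover (scanner frame -18, -24, 56 mm when shut); moves with the cover. The cover is a grey plate over the key, 40 mm along x by 51 mm along y, its top at 50 mm; the ridge is 4 mm thick (x), 38 mm wide (y), stands along its front edge and rises to 62 mm.
- key_cover (a joint): How far the cover is slid back towards the housing (scanner +x), m: 0 shut over the key, 0.044 at its stop; the key lies fully open from 0.036. Starts at 0 to 0.006. Friction about 1.2 N; it stays where it is left.
- plate_carrier: Loose plate carrier, about 50 g: black frame 50 (x) by 40.5 (y) by 14 mm (z), grey imaging plate in its top. Origin at its centre, x up the slope. At the start its nose (-x end) rests on the gate bar at scanner x = 28 mm and its tail lies in the housing; its centre is then at scanner frame 50, 24, 47 mm.
- jar_a: Paste jar with white screw lid, 39 mm across, 38 mm high, right of the scanner's low front; leave alone. Origin: middle of underside.
- cup_a: Small mixing dish, 39 mm across, 25 mm high, left of the chute; leave alone. Origin: middle of underside.
- spool_b: Spool of elastic chain, 39 mm across, 14 mm high, left of the work; leave alone. Origin: middle of underside.
- plier_a: Orthodontic pliers lying beside the housing, 122 by 35 by 9 mm; leave alone. Origin: middle of underside.
- jar_b: Paste jar with screw lid, 39 mm across, 38 mm high, left of the work near the spool; leave alone. Origin: middle of underside.
- syringe_a: Paste syringe lying on the worktop left of the work, 138 mm long; leave alone. Origin: middle of underside.
- tray_nest_b: Stack of clear trays at the right, 87 by 89 by 88 mm; leave alone. Origin: middle of underside.
There are look-alikes about, which are no part of the job. What is shaped like the plate_carrier but red is not meant.

How it is judged:
On the way, in this order (a step that is already met when the one before it is completed fails the run):
1. the key cover is slid back and the key lies open, the carrier still in the scanner (value of joint key_cover above 0.036 m and x of plate_carrier in the frame of scanner above 0.0475 m), for 0.1 s.
2. the key is held down and the popped carrier is stopped by a finger on the chute (value of joint eject_key above 0.0075 m and contact force between the fingers and plate_carrier above 0.15 N and x of plate_carrier in the frame of scanner between 0.0085 and 0.0465 m and angle between the z axis of plate_carrier and the z axis of stop_spot, either way round below 0.35 rad and linear speed of plate_carrier below 0.02 m/s), for 0.3 s.
At the end, for the whole second after the job is handed in: Key cover slid back by more than 33 mm (44 mm is the stop); eject key held at least 7.5 mm down (10 mm is the stop); the carrier has popped 4 to 42 mm down the chute, lies on it and is at rest (under 20 mm/s), stopped by a finger that bears on it with at least 0.15 N (all of step 2 and value of joint key_cover above 0.033 m); the arm keeps its last pose, push and grip.
It fails at once if the carrier slid past the fingers and off the chute (x of plate_carrier in the frame of scanner below -0.0045 m).
It fails at once if the carrier was lifted (height (world z) of plate_carrier above 0.05738 m).
It fails at once if a thing beside the scanner was disturbed (distance of any of jar_a, cup_a, spool_b, plier_a, jar_b, syringe_a, tray_nest_b from where it was at the start of the episode above 0.02 m).
It also fails if it takes over 38 s, if anything falls off the work surface, if the arm or the gripper's body presses on something with over 40 N, if the wrist force passes 120 N, or if a joint passes its speed limit or range.

## Working session

There is one attempt and no reset: what is moved stays moved. The work goes in short steps, Python scripts to look and compute and a tool call to move; the robot and the scene stay as the last step left them, time stands still between calls to the robot, and variables do not carry over. Pictures are saved under pics/ and viewed, at most 10 in all, crops included, and the job is handed in when it is done.

Besides the shell and the picture viewer there is one more tool, called after ">>>" as name([rows], argument=value, ...), one row to a line, values as JSON. apply_moves: Moves the arm, as the interface text tells. Its arguments: {"type":"object","properties":{"plan":{"type":"array"}},"required":["plan"]}

```bash
mkdir -p pics
python3 - <<'E'
from workcell import r, eyes
import cv2,numpy as np
for n in("side","top"):
    cv2.imwrite(f"pics/{n}0.png",eyes.capture(n))
    m=eyes.camera_model(n);R=cv2.Rodrigues(np.array(m["rvec"]))[0];print(n,np.round(m["camera_matrix"],1).tolist(),(-R.T@np.array(m["tvec"]).ravel()).round(3))
s=r.observe();print({k:np.round(v,3).tolist() for k,v in s.items()})
E
```

```text
side [[404.0, 0.0, 254.7], [0.0, 404.0, 186.6], [0.0, 0.0, 1.0]] [0.456 0.84  0.476]
top [[482.1, 0.0, 254.1], [0.0, 482.1, 198.1], [0.0, 0.0, 1.0]] [ 0.333 -0.016  1.118]
{'time': 0.1, 'q': [0.931, 0.159, 1.598, 0.0, 1.386, -0.21], 'joint_vel': [0.0, -0.0, -0.003, -0.001, -0.002, -0.001], 'joint_efforts': [-0.0, -38.65, -32.296, 0.07, 0.034, -0.0], 'tcp_pos': [0.239, 0.522, 0.233], 'ee_rot': [-3.14, -0.0, 2.712], 'contact_force': [0.286, 0.235, 0.319], 'wrist_torque': [-0.014, 0.022, 0.056], 'gripper_force': 0.0, 'finger_gap': 0.092}
```

View pics/top0.png

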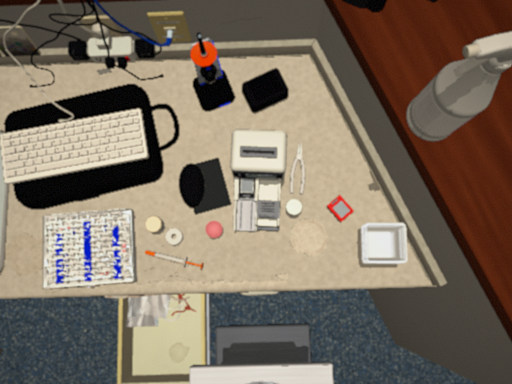

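View pics/side0.png

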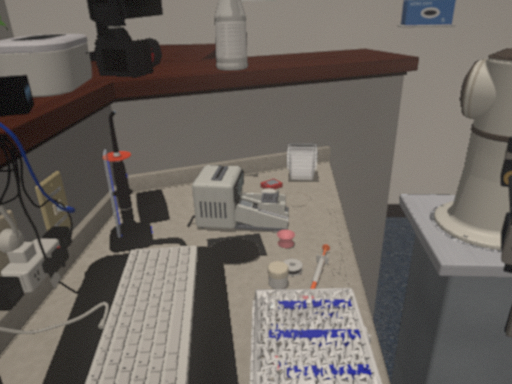

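The top view shows the scanner at about (258,180), with the housing at (258,150) up the image, the chute lower left and the key lane lower right. The red decoy is at (340,208). I'll enlarge the scanner next.

Run:
```python
import cv2
a=cv2.imread("pics/top0.png")[120:240,200:310];cv2.imwrite("pics/c1.png",cv2.resize(a,None,fx=5,fy=5,interpolation=cv2.INTER_CUBIC))
```

```text
(no output)
```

View pics/c1.png

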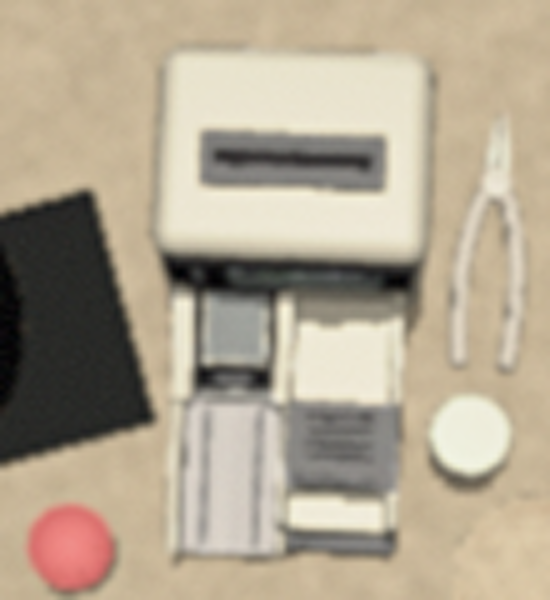

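The crop shows the housing roof spanning (157..432, 52..258), the cover spanning (287..399, 403..490), and the low front's end at about row 553. The carrier nose is at about row 385, and jar_a is close on the right. Next I fit the scanner pose.

```bash
cat > h.py <<'E'
import cv2,numpy as np
from workcell import eyes
from scipy.optimize import least_squares
M={n:eyes.camera_model(n) for n in("side","top")}
def proj(P,n="top"):
    m=M[n];return cv2.projectPoints(np.float64(P).reshape(-1,3),np.array(m["rvec"]),np.array(m["tvec"]),np.array(m["camera_matrix"]),None)[0].reshape(-1,2)
def unproj(uv,z,n="top"):
    m=M[n];R=cv2.Rodrigues(np.array(m["rvec"]))[0];K=np.array(m["camera_matrix"]);C=-R.T@np.array(m["tvec"]).ravel()
    d=R.T@np.linalg.inv(K)@[*uv,1];return C+d*(z-C[2])/d[2]
def S(p,P):
    c,s=np.cos(p[2]),np.sin(p[2]);P=np.float64(P).reshape(-1,3)
    return np.c_[p[0]+c*P[:,0]-s*P[:,1],p[1]+s*P[:,0]+c*P[:,1],P[:,2]]
E
python3 - <<'E'
from h import *
# crop px, scanner point mm ; housing top corners as edge-extents
obs=[((159,52),(165,60,120)),((432,52),(165,-60,120)),((428,258),(65,-60,120)),((156,255),(65,60,120)),
((290,402),(20,1.5,50)),((400,404),(20,-49.5,50)),((393,493),(-20,-49.5,50))]
uv=np.array([o[0] for o in obs])/5+[199.6,119.6];P=np.array([o[1] for o in obs])/1e3
def f(p):
    Q=P.copy();Q[4:,0]+=p[3];return (proj(S(p,Q))-uv).ravel()
c=unproj((258,190),.05);print(c)
b=min((least_squares(f,[c[0],c[1],y,.003],loss="soft_l1") for y in(0,-.3,.3)),key=lambda r:r.cost)
print(b.x.round(4),b.fun.reshape(-1,2).round(2).tolist())
p=b.x
for n,q in dict(fl=(-48,53,20),fr=(-48,-53,30),nose=(28,24,50),jar=(0,0,0)).items(): print(n,((proj(S(p,np.array(q)/1e3))-[199.6,119.6])*5).round(0))
for n,q,z in(("jar_a",(470,437),.038),("cup",(70,548),.025),):print(n,unproj(np.array(q)/5+[199.6,119.6],z).round(3))
a=cv2.imread("pics/side0.png")[155:245,180:310].copy()
cv2.imwrite("pics/s1.png",cv2.resize(a,None,fx=6,fy=6,interpolation=cv2.INTER_CUBIC))
for n,q in dict(hfl=(65,60,120),hbl=(165,60,120),coverBL=(20+p[3]*1e3,1.5,50),ridgeL=(-18+p[3]*1e3,-5,62),chendL=(-48,53,20),chL0=(-48,53,0)).items(): print(n,((proj(S(p,np.array(q)/1e3),"side")-[180,155])*6).round(0))
E
```

```text
[ 0.53586232 -0.0064794   0.05      ]
[ 0.4948 -0.0036 -0.0556 -0.0016] [[-0.35, -3.05], [0.69, -1.92], [0.7, 2.24], [-1.46, 1.55], [-0.79, -0.06], [-0.08, 0.09], [0.97, -0.03]]
fl [[171. 553.]]
fr [[403. 557.]]
nose [[237. 379.]]
jar [[290. 458.]]
jar_a [ 0.496 -0.086  0.038]
cup [0.453 0.098 0.025]
hfl [[326. 174.]]
hbl [[ 55. 166.]]
coverBL [[477. 279.]]
ridgeL [[576. 248.]]
chendL [[640. 420.]]
chL0 [[640. 466.]]
```

View pics/s1.png

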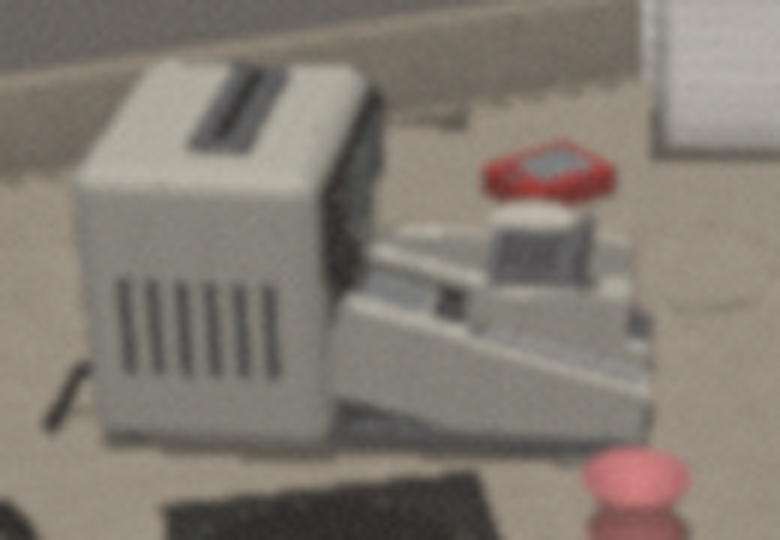

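The side crop shows the cover's near edge from (490,280) to (585,285), the housing's near face from column 80 to 325, and the chute end at about (648,395). The top-only fit comes out roughly 4 mm too far back in this view, so I refit with both views while moving the arm in.

```bash
cat > fit.py <<'E'
from h import *
top=[((159,52),(165,60,120)),((432,52),(165,-60,120)),((428,258),(65,-60,120)),((156,255),(65,60,120)),
((290,402),(20,1.5,50)),((400,404),(20,-49.5,50)),((393,493),(-20,-49.5,50))]
side=[((490,280),(20,1.5,50)),((585,285),(-20,1.5,50)),((80,188),(165,60,115)),((325,190),(65,60,115)),((650,440),(-48,53,4))]
T=np.array([o[0] for o in top])/5+[199.6,119.6];U=np.array([o[0] for o in side])/6+[179.6,154.6]
PT=np.array([o[1] for o in top])/1e3;PS=np.array([o[1] for o in side])/1e3
def f(p):
    A=PT.copy();B=PS.copy();A[4:,0]+=p[3];B[:2,0]+=p[3]
    d=p[4];A[:2,0]-=d;A[2:4,0]+=d;B[2,0]-=d;B[3,0]+=d
    return np.r_[(proj(S(p,A))-T).ravel(),(proj(S(p,B),"side")-U).ravel(),(p[3]-.003)/.002]
b=least_squares(f,[.494,-.004,-.055,.003,.004],loss="soft_l1")
p=b.x
if __name__=="__main__":
    print(p.round(4));print(b.fun[:-1].reshape(-1,2).round(1).tolist())
    for n,q in dict(pushstart=(-45,-24,0),mid=(0,0,0)).items():print(n,S(p,np.array(q)/1e3).round(4))
E
python3 fit.py
```

```text
[ 4.93e-01 -4.80e-03 -4.15e-02 -3.00e-04  4.90e-03]
[[-0.9, 0.3], [0.2, 0.7], [0.9, 0.4], [-1.3, 0.5], [-0.3, 0.2], [0.4, -0.0], [1.7, -0.1], [-1.4, 0.1], [-0.2, -0.2], [-0.3, -0.9], [-0.3, -0.3], [-0.1, 2.8]]
pushstart [[ 0.447  -0.0269  0.    ]]
mid [[ 0.493  -0.0048  0.    ]]
```

>>> apply_moves([
  {"grip": -1,"travel": [-0.46,-0.46,0.1],"yaw": -0.493},
  {"grip": -1,"travel": [-0.46,-0.46,0.1],"yaw": -0.493},
  {"grip": -1,"travel": [-0.46,-0.46,0.1],"yaw": -0.493},
  {"grip": -1,"travel": [-0.46,-0.46,0.1],"yaw": -0.493},
  {"grip": -1,"travel": [-0.46,-0.46,0.1],"yaw": -0.493},
])

```text
time: 0.52
tcp_pos: [0.3074, 0.3377, 0.2028]
ee_rot: [-3.141, -0.001, 3.101]
contact_force: [0.2, -0.7, 0.5]
finger_gap: 0.0604
gripper_force: 0.0
```

>>> apply_moves([
  {"grip": -1,"travel": [-0.257,-0.6,0.05],"yaw": 0},
  {"grip": -1,"travel": [-0.257,-0.6,0.05],"yaw": 0},
  {"grip": -1,"travel": [-0.257,-0.6,0.05],"yaw": 0},
  {"grip": -1,"travel": [-0.257,-0.6,0.05],"yaw": 0},
  {"grip": -1,"travel": [-0.257,-0.6,0.05],"yaw": 0},
])

```text
time: 0.93
tcp_pos: [0.3771, 0.1538, 0.1881]
ee_rot: [-3.141, -0.0, 3.098]
contact_force: [0.2, 0.5, -0.6]
finger_gap: 0.0273
gripper_force: 0.0
```

>>> apply_moves([
  {"grip": -1,"travel": [-0.257,-0.6,0.2],"yaw": 0},
  {"grip": -1,"travel": [-0.257,-0.6,0.2],"yaw": 0},
  {"grip": -1,"travel": [-0.257,-0.6,0.2],"yaw": 0},
  {"grip": -1,"travel": [-0.257,-0.6,0.2],"yaw": 0},
  {"grip": -1,"travel": [-0.257,-0.6,0.2],"yaw": 0},
])

```text
time: 1.35
tcp_pos: [0.4463, -0.0288, 0.1278]
ee_rot: [-3.142, -0.0, 3.098]
contact_force: [0.9, 0.8, 0.6]
finger_gap: 0.0004
gripper_force: 0.0
```

```bash
cat > look.py <<'E'
from fit import *
from workcell import r
import sys
a=eyes.capture("top")[140:250,205:310];b=eyes.capture("side")[150:245,190:320]
k=lambda i:cv2.resize(i,(400,int(400*i.shape[0]/i.shape[1])),interpolation=cv2.INTER_CUBIC)
a,b=k(a),k(b);H=max(len(a),len(b));o=np.zeros((H,800,3),np.uint8);o[:len(a),:400]=a;o[:len(b),400:]=b
cv2.imwrite(f"pics/{sys.argv[1]}.png",o)
s=r.observe();t=np.array(s["tcp_pos"]);y=s["ee_rot"][2]-np.pi/2;g=s["finger_gap"]/2+.018
d=np.array([np.cos(y),np.sin(y),0])
for e in(1,-1):
  for x in(.01,-.01):
    q=t-[0,0,.019]+e*g*d+x*np.array([d[1],-d[0],0])
    print("L" if e>0 else "R","back" if x>0 else "front","top",((proj(q)[0]-[205,140])*400/105).round(),"side",((proj(q,"side")[0]-[190,150])*400/130+[400,0]).round())
c,sn=np.cos(p[2]),np.sin(p[2]);v=t-[p[0],p[1],0]
print("tcp in scanner mm",(np.array([c*v[0]+sn*v[1],-sn*v[0]+c*v[1],v[2]])*1e3).round(1),"yaw",y-np.pi/2-p[2])
E
python3 look.py l1
```

```text
L back top [216. 310.] side [688.  84.]
L front top [215. 346.] side [715.  85.]
R back top [282. 311.] side [691.  65.]
R front top [281. 347.] side [717.  66.]
tcp in scanner mm [-45.6 -27.5 126.9] yaw -0.006720426046203244
```

View pics/l1.png

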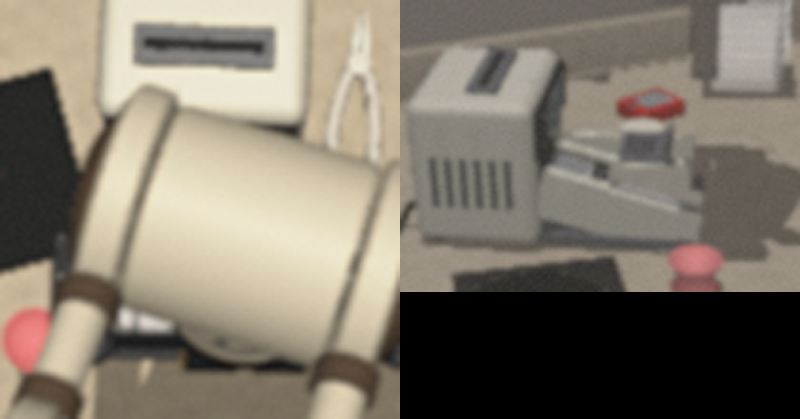

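The top view is covered by the forearm. The side crop shows the scanner but no gripper where I predicted it, so I check the full side frame.

Run:
```python
from workcell import eyes
import cv2
a=eyes.capture("side");cv2.imwrite("pics/s2.png",cv2.resize(a[60:300,130:450],(800,600),interpolation=cv2.INTER_CUBIC))
```

```text
(no output)
```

View pics/s2.png

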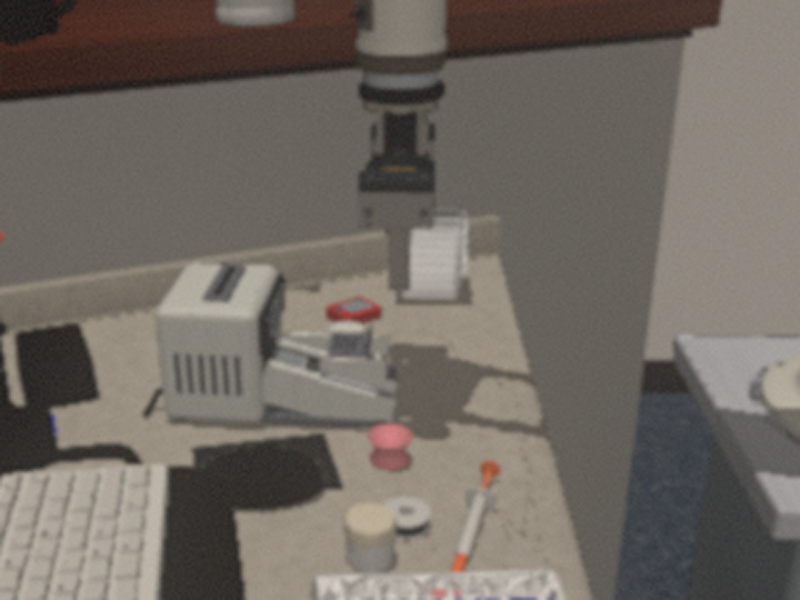

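The gripper shows up on a closer look: its left fingertip is at view px (387..410, 288), about 1.3 px right of the prediction. The side view therefore reads about 3 mm short in x, and the scanner is at x≈0.495, as the top view said. I descend in front of the ridge and then push.

>>> apply_moves([
  {"grip": -1,"travel": [0,0.01,0.1],"yaw": 0},
  {"grip": -1,"travel": [0,0.01,0.185],"yaw": 0},
  {"grip": -1,"travel": [0,0.01,0.185],"yaw": 0},
  {"grip": -1,"travel": [0,0.01,0.185],"yaw": 0},
])

```text
time: 1.83
tcp_pos: [0.445, -0.0221, 0.0725]
ee_rot: [3.14, -0.003, 3.1]
contact_force: [0.4, -0.2, 0.3]
finger_gap: 0.0006
gripper_force: 0.0
```

>>> apply_moves([
  {"grip": -1,"travel": [-0.02,0,0],"yaw": 0},
  {"grip": -1,"travel": [-0.04,0,0],"yaw": 0},
  {"grip": -1,"travel": [-0.06,0,0],"yaw": 0},
  {"grip": -1,"travel": [-0.08,0,0],"yaw": 0},
  {"grip": -1,"travel": [-0.09,0,0],"yaw": 0},
])

```text
time: 2.25
tcp_pos: [0.4748, -0.0249, 0.074]
ee_rot: [-3.141, 0.001, 3.099]
contact_force: [-0.2, -0.3, 0.7]
finger_gap: 0.0002
gripper_force: 0.6
```

>>> apply_moves([
  {"grip": -1,"travel": [-0.02,0,0],"yaw": 0},
  {"grip": -1,"travel": [-0.04,0,0],"yaw": 0},
  {"grip": -1,"travel": [-0.06,0,0],"yaw": 0},
  {"grip": -1,"travel": [-0.08,0,0],"yaw": 0},
  {"grip": -1,"travel": [-0.09,0,0],"yaw": 0},
])

```text
time: 2.67
tcp_pos: [0.5011, -0.026, 0.073]
ee_rot: [-3.141, 0.0, 3.099]
contact_force: [-1.2, -0.6, 0.6]
finger_gap: 0.0003
gripper_force: 0.6
```

>>> apply_moves([
  {"grip": -1,"travel": [-0.01,0,0],"yaw": 0},
  {"grip": -1,"travel": [-0.01,0,0],"yaw": 0},
])

```text
time: 2.83
tcp_pos: [0.5039, -0.0259, 0.0731]
ee_rot: [3.141, 0.0, 3.099]
contact_force: [-1.0, -0.0, -0.3]
finger_gap: 0.0002
gripper_force: 0.0
```

Contact now reads about 1.2 N, so the cover is sliding. I go on in small steps until the stop.

>>> apply_moves([
  {"grip": -1,"travel": [-0.007,0,0],"yaw": 0},
  {"grip": -1,"travel": [-0.013,0,0],"yaw": 0},
  {"grip": -1,"travel": [-0.013,0,0],"yaw": 0},
])

```text
time: 3.08
tcp_pos: [0.5068, -0.026, 0.073]
ee_rot: [3.141, -0.002, 3.099]
contact_force: [-3.0, -1.2, 1.2]
finger_gap: 0.0004
gripper_force: 1.6
```

>>> apply_moves([
  {"grip": -1,"travel": [-0.007,0,0],"yaw": 0},
  {"grip": -1,"travel": [-0.007,0,0],"yaw": 0},
])

```text
time: 3.25
tcp_pos: [0.5071, -0.026, 0.0728]
ee_rot: [3.141, -0.006, 3.1]
contact_force: [-9.8, -1.6, 6.2]
finger_gap: 0.0002
gripper_force: 4.9
```

The stop is reached, with force rising to 10 N at TCP x=0.507. That confirms scanner x0≈0.494. I back off, lift, open to 30 mm and centre.

>>> apply_moves([
  {"grip": -1,"travel": [0.03,0,0],"yaw": 0},
  {"grip": -1,"travel": [0.045,0,-0.13],"yaw": 0},
  {"grip": -0.35,"travel": [0.045,0.073,-0.17],"yaw": 0},
  {"grip": -0.35,"travel": [0.045,0.073,-0.17],"yaw": 0},
  {"grip": -0.35,"travel": [0.045,0.073,-0.17],"yaw": 0},
])

```text
time: 3.67
tcp_pos: [0.4977, -0.0035, 0.1249]
ee_rot: [-3.141, 0.003, 3.101]
contact_force: [-0.4, 0.4, -0.4]
finger_gap: 0.0181
gripper_force: 0.0
```

```bash
sed -i 's/^p=b.x/p=b.x; p[:3]=.494,-.004,-.048/' fit.py
python3 - <<'E'
from fit import *
from workcell import r
s=r.observe();print(s["tcp_pos"],s["ee_rot"],s["finger_gap"],s["contact_force"])
a=eyes.capture("side")[130:230,205:315];cv2.imwrite("pics/s3.png",cv2.resize(a,(660,600),interpolation=cv2.INTER_CUBIC))
E
```

```text
[ 0.49769487 -0.00353358  0.12485205] [-3.14103400e+00  2.94213895e-03  3.10053544e+00] 0.0181159622261988 [-0.41469532  0.37456723 -0.43445809]
```

View pics/s3.png

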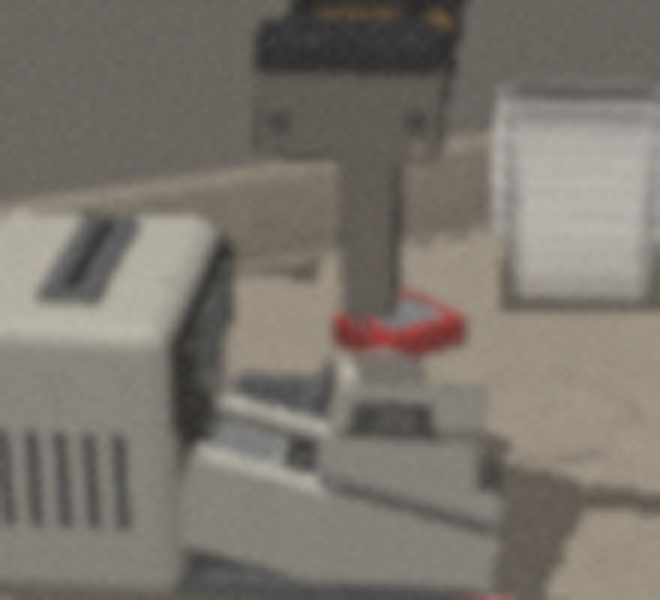

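The view shows the cover back at (290,385), the key open at (390,415), the carrier nose still in place at (300,455), and the finger above at (345..400, 310). I correct 3.5 mm in x, finish opening and descend to just above the key.

>>> apply_moves([
  {"grip": -0.35,"travel": [0.013,0,0],"yaw": 0},
  {"grip": -0.35,"travel": [0.013,0,0.08],"yaw": 0},
  {"grip": -0.35,"travel": [0.013,0,0.17],"yaw": 0},
  {"grip": -0.35,"travel": [0.013,0,0.187],"yaw": 0},
  {"grip": -0.35,"travel": [0.013,0,0.187],"yaw": 0},
])

```text
time: 4.13
tcp_pos: [0.4902, -0.0033, 0.0652]
ee_rot: [3.14, -0.007, 3.098]
contact_force: [-1.3, -0.7, 0.3]
finger_gap: 0.0301
gripper_force: 0.0
```

```bash
python3 look.py l2
```

```text
L back top [144. 245.] side [624. 179.]
L front top [144. 279.] side [651. 180.]
R back top [256. 246.] side [631. 140.]
R front top [255. 280.] side [657. 141.]
tcp in scanner mm [-1.1  0.1 68.2] yaw 0.0050380482334655
```

>>> apply_moves([
  {"grip": -0.35,"travel": [0,0,0.02],"yaw": 0},
  {"grip": -0.35,"travel": [0,0,0.035],"yaw": 0},
  {"grip": -0.35,"travel": [0,0,0.045],"yaw": 0},
  {"grip": -0.35,"travel": [0,0,0.05],"yaw": 0},
  {"grip": -0.35,"travel": [0,0,0.05],"yaw": 0},
])

```text
time: 4.65
tcp_pos: [0.4933, -0.0038, 0.0534]
ee_rot: [-3.141, 0.001, 3.099]
contact_force: [-0.6, -1.3, 4.6]
finger_gap: 0.03
gripper_force: 3.3
```

>>> apply_moves([
  {"grip": -0.35,"travel": [0,0,0.005],"yaw": 0},
  {"grip": -0.35,"travel": [0,0,0.005],"yaw": 0},
  {"grip": -0.35,"travel": [0,0,0.005],"yaw": 0},
  {"grip": -0.35,"travel": [0,0,0.005],"yaw": 0},
  {"grip": -0.35,"travel": [0,0,0.005],"yaw": 0},
])

```text
time: 5.07
tcp_pos: [0.4935, -0.0038, 0.0532]
ee_rot: [-3.141, 0.001, 3.099]
contact_force: [-4.8, 0.0, 14.0]
finger_gap: 0.0296
gripper_force: 8.1
```

Run:
```python
from fit import *
from workcell import r
F=[]
for i in range(6):
    a=eyes.capture("side");s=r.observe();F.append(np.r_[s["contact_force"],s["tcp_pos"]])
print(np.mean(F,0).round(4))
a=a[150:230,205:315];cv2.imwrite("pics/s4.png",cv2.resize(a,(770,560),interpolation=cv2.INTER_CUBIC))
```

```text
[-4.31100e+00 -1.16600e-01  1.36469e+01  4.93500e-01 -3.80000e-03
  5.31000e-02]
```

View pics/s4.png

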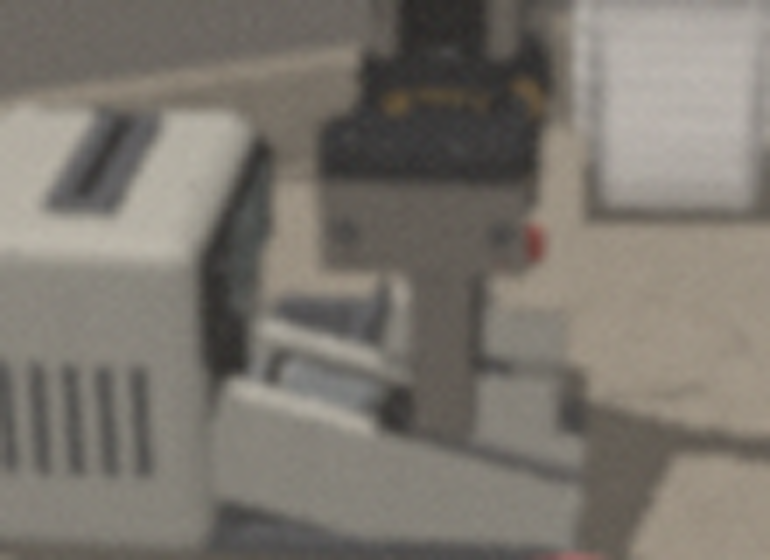

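The carrier has popped forward and stands against the finger at (410,415). The push on the finger is about 4 N, and the key is at its stop with about 13.6 N down. I hand in.

```bash
python3 -c "
from workcell import r
print(r.hand_in())"
```

```text
the job is handed in; nothing more can be done
None
```

The job is handed in, no verdict came back: the cover is back at its stop, one finger holds the eject key fully down, and the other holds the popped carrier stopped in the chute.

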